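# Index the test turntable and hold the unit's recessed reset button down

### The job

On the rotary test station, turn the indexing table clockwise (seen from above) by exactly one position, so that it clicks into place with the next unit under the guide bracket. Then take the slim metal probe out of the tool stand, reach its tip down through the hole in the bracket into that unit, and push the recessed reset button right down. Finish while still gripping the probe and holding the button down; do not disturb the other things on the bench.

Things in the scene. Friction and masses are not known exactly. Their poses are not given: they have to be found in the camera images.
- station: Rotary test station, fixed: grey base 290 mm across with a bare metal turntable (264 mm across, top 47 mm above the bench). Six nests 95 mm from the axis: four hold grey units (46 x 46 mm, tops 79 mm above the bench; a 16 mm round well with a recessed white 13 mm button), two are empty. On its own -x side stands the dark steel guide bracket. Origin: turntable axis at bench height; z up.
- guide_hole (a point): Centre of the 16 mm hole in the bracket's plate, at its top face, 100 mm above the bench, 95 mm from the turntable axis. The plate is 60 mm wide, 8 mm thick, and reaches from 79 to 174 mm from the axis, where its post stands; 13 mm of air lie between the plate and the unit below. Axes as the station's.
- turntable (a joint): Turntable angle, rad, growing clockwise seen from above: about 0 at the start; the next position is 1.047 (60 deg), the one after it 2.094 (not wanted). A sprung detent pulls it into each of these from up to 0.3 rad away; turning it out of a notch takes about 0.25 N m.
- turn_grip (a point): Middle of the black grip bar upright on the turntable's centre: 60 mm long, 16 mm thick, from 73 to 113 mm above the bench, on a hub of 44 mm diameter. This point is on the axis, 101 mm above the bench. x runs along the bar's length, y across its thickness, z up; it turns with the table.
- reset_top (a point): Centre of the top of the button in the next unit (at the start the next one counter-clockwise, seen from above, of the unit under the bracket); it comes under the guide hole after one step. At rest 69 mm above the bench, 10 mm below the unit's top, 31 mm below the bracket's top; 64 mm when pressed.
- reset_button (a joint): How far that button is pressed, m: 0 at rest, 0.005 fully down on its stop. A spring pushes back with 1.5 N at first and 5 N when fully down.
- probe: Slim aluminium probe, tip down in one hole of the tool stand (which one varies). Origin at the tip, z up along it: steel shaft 6 mm diameter to 62 mm, collar 24 mm diameter to 68 mm, round handle 16 mm diameter from 68 to 148 mm. It hangs on its collar with the tip 8 mm above the bench, so the handle spans 76 to 156 mm above the bench. About 60 g.
- probe_tip (a point): The end of the probe's shaft (the probe's origin).
- tool_stand: Wooden block 60 mm (x) by 130 mm (y) by 70 mm tall, fixed to the bench, with two through holes of 12 mm diameter at y = -30 and +30 mm that hold the probe and the screwdriver. Origin: centre of its underside.
- screwdriver: Bystander: the black screwdriver in the other hole of the stand, with a fat handle of 30 mm diameter, its top 147 mm above the bench. Origin at its tip. Leave it in place.
- spare_unit: Bystander: a loose grey unit on the bench, 46 x 46 x 32 mm. Origin: centre of its underside.
- tape_roll: Bystander: roll of tape lying flat, 84 mm across, 25 mm high. Origin: centre of its underside.
- screw_jar: Bystander: jar of 56 mm diameter and 70 mm height. Origin: centre of its underside.
- parts_cup: Bystander: small steel bowl, 70 mm across, 60 mm high. Origin: centre of its underside.
- wrench: Bystander: wrench lying on the bench. Origin: middle of its underside.
Mind the look-alikes: they are no part of the job. Of the things that look like the probe, the largest one is meant.

How it is judged:
By the outcome, as a careful person would: the job done as asked, in the order asked, and still so for the second after the job is handed in, while the arm keeps its last pose, push and grip.
It also fails if it takes over 51 s, if anything falls off the work surface, if the arm or the gripper's body presses on something with over 40 N, if the wrist force passes 120 N, or if a joint passes its speed limit or range.

### The arm

A 6-joint arm with a two-finger parallel gripper is mounted at the origin on the work surface. World frame = base frame: x ahead of the robot, y to its left, z up, the work surface at z = 0. Lengths are in mm, angles in degrees, forces in N, time in s.
With the tool pointing down it reaches from about 300 to 850 mm from the base axis. Payload 4.2 kg.
Tool frame: the origin (TCP) lies midway between the tips of the shut fingers; the grasp point (between the pads) lies 19 mm behind it (hold_point_z is the distance from the TCP to the grasp point, in mm); z points along the fingers, y is the line along which they close (so a half turn about z gives the same grasp; the last joint's range is limited). The gripper opens to 91 mm and grips with 3 to 60 N. Pads are 32 mm wide; open, the fingers measure 118 mm over their backs; the gripper's body (76 mm by 178 mm) begins 60 mm behind the grasp point.
Start: joints at [72.536, 18.312, 89.639, -0, 72.044, -1.146], TCP at [161.557, 551.854, 213.976] pointing down, gripper open.
Joint ranges: [-177.97, 177.97], [-48.28, 115.42], [12.27, 149.76], [-77.06, 257.06], [2.81, 150.46], [-146.56, 146.56]. Speed limits (degrees/s): [147.25, 147.25, 180, 180, 180, 180].

### API

Orientations are given as a 3x3 rotation matrix whose columns are the frame's x, y, z axes.
In Python, from rig import sense, get_image, camera_params, finish_job, hold_point_z gives the robot as it stands.
- The arm moves only by the tool carry_out, never from a script. Its argument "increments" is a list of rows, each a list of 3 entries, a list of its own where there are three numbers: the turn, a rotation vector about the world's x, y, z in normalised numbers (1 is 360 degrees), then the shift along the world's x, y, z in parts of the range, where 1.0 means 75 cm, then the finger opening in mm, from 0 to 91.2. A call has 1 to 20 rows; each row is the pose to reach, as a shift and turn from the pose commanded when the call began; what a row does not reach only later rows make up. A row lasts 1/10 s, in which the tool goes at most 50 mm and 8.59 degrees, less where a joint would pass 70% of its speed; a pose out of reach is approached as far as the arm can. Shift and turn numbers lie between -1 and 1, and a call with a number outside is refused. A call with a gripper value outside its range is refused whole. The fingers move at their own pace and stop on an object; the grip force is fixed at half the most. Time passes only in rows, so rows that repeat a pose let the fingers close. It gives the time, the measured TCP pose, the force, the opening and the grip force at its end, in the units of the state.
- sense(): the state, without advancing time (a new reading comes with each control period).
- get_image(name): name is "side" or "top" or "wrist"; returns (picture, depth): 420x560x3 uint8, red, green, blue; 420x560 float32, mm along the optical axis (not along the pixel's ray), 0 where there is no reading.
- camera_params(name): a dict with "fx", "fy", "cx", "cy" (pixels), "xyz" and "attitude" of the camera in the world; the wrist camera has in their place "hand_eye" (4x4, takes a point from camera to tool coordinates, whose origin is the TCP and whose axes are the flange's). Camera axes: x right, y up, looking along -z (the intrinsics and any distortion apply to the point x, -y, -z); pixel columns grow to the right and rows downward; lengths in mm; the calibration is good to about 2 mm. A picture is of the moment at which its call begins: read the wrist's pose just before it. camera_params takes no time and is no camera call.
- finish_job(): hands the job in; it is judged then, once.
The state is a dict: "clock": time; "joints": joint angles; "qd": joint speeds; "tau": joint torques, N m; "tool_pos": TCP position; "tcp_rot": TCP orientation; "force": force on the tool from outside, world axes, zero at the start; "wrist_torque": the same for the moment, N m; "gripper_width": finger opening in mm; "gripper_force": force on a finger pad.
Only numpy, scipy, OpenCV 4.12 (cv2) and the standard library are available. Lean on these libraries where they do the work, as an engineer would, in place of code of your own. Each camera call takes 0.05 s, during which the arm holds its last target. There are 200 camera calls.

## Working session

There is one attempt and no reset: what is moved stays moved. The work goes in short steps, Python scripts to look and compute and a tool call to move; the robot and the scene stay as the last step left them, time stands still between calls to the robot, and variables do not carry over. Pictures are saved under pics/ and viewed, at most 10 in all, crops included, and the job is handed in when it is done.

Besides the shell and the picture viewer there is one more tool, called after "Request:" by a JSON object that holds its "name" and its "arguments". carry_out: Moves the arm, as the interface text tells. Its arguments: {"type":"object","properties":{"increments":{"type":"array"}},"required":["increments"]}

```bash
mkdir -p pics; cat > h.py <<'E'
import numpy as np, cv2
from rig import *
def snap(n):
    s=sense(); im,d=get_image(n); np.savez(f'{n}.npz',im=im,d=d,p=s['tool_pos'],R=s['tcp_rot']); return im,d
def cam(n):
    c=camera_params(n)
    if 'hand_eye' in c:
        s=np.load(n+'.npz'); H=np.array(c['hand_eye']); R=s['R']@H[:3,:3]; t=s['R']@H[:3,3]+s['p']
    else: R=np.array(c['attitude']); t=np.array(c['xyz'])
    return c,R,t
def cloud(n):
    c,R,t=cam(n); d=np.load(n+'.npz')['d']
    v,u=np.mgrid[:d.shape[0],:d.shape[1]]
    P=np.stack([(u-c['cx'])/c['fx']*d,-(v-c['cy'])/c['fy']*d,-d],-1)
    return P@R.T+t
def ray(n,u,v,z):
    c,R,t=cam(n); r=R@np.array([(u-c['cx'])/c['fx'],-(v-c['cy'])/c['fy'],-1]); return t+r*(z-t[2])/r[2]
E
python3 - <<'E'
from h import *
for n in('top','side'):
    im,d=snap(n); cv2.imwrite(f'pics/{n}0.png',im[...,::-1]); print(n,camera_params(n))
print(camera_params('wrist'),sense(),hold_point_z)
E
```

```text
top {'fx': 485.2531901070387, 'fy': 485.2531901070387, 'cx': 283.22380690024386, 'cy': 207.43091363574314, 'xyz': array([ 2.85477542e+02, -1.11791819e+00,  1.47883448e+03]), 'attitude': array([[ 0.01214515,  0.98530897, -0.17034885],
       [-0.99987005,  0.01377302,  0.0083776 ],
       [ 0.01060075,  0.17022497,  0.9853482 ]])}
side {'fx': 542.2494266588714, 'fy': 542.2494266588714, 'cx': 277.72180625856686, 'cy': 210.8666000586963, 'xyz': array([   86.69819379, -1026.06096873,   948.6222892 ]), 'attitude': array([[ 0.92321675,  0.23167017, -0.30659382],
       [-0.38421324,  0.57131305, -0.72524588],
       [ 0.00714321,  0.78735655,  0.61645652]])}
{'fx': 330.4444961614555, 'fy': 330.4444961614555, 'cx': 279.6369912258973, 'cy': 207.53408655991026, 'hand_eye': array([[-3.83951015e-04,  9.69002712e-01,  2.47049787e-01,
         6.89982707e+01],
       [ 9.99999920e-01,  3.99678500e-04, -1.35137386e-05,
        -3.84163218e-01],
       [-1.11835337e-04,  2.47049762e-01, -9.69002788e-01,
        -1.69867245e+02],
       [ 0.00000000e+00,  0.00000000e+00,  0.00000000e+00,
         1.00000000e+00]])} {'clock': 0.1, 'joints': array([ 7.25349751e+01,  1.83492959e+01,  8.96969175e+01, -3.75041552e-04,
        7.20435261e+01, -1.14519318e+00]), 'qd': array([ 0.01199144, -0.13858401, -0.02421889,  0.03217001, -0.0839871 ,
       -0.04265492]), 'tau': array([-2.21678038e-04, -4.13333130e+01, -2.32513994e+01,  7.29122409e-02,
        4.20729700e-02, -6.92009053e-05]), 'tool_pos': array([161.44061314, 551.42675882, 213.2080652 ]), 'tcp_rot': array([[-9.59708650e-01,  2.80996603e-01, -4.64128725e-04],
       [ 2.80996985e-01,  9.59707485e-01, -1.49591526e-03],
       [ 2.50807052e-05, -1.56606159e-03, -9.99998773e-01]]), 'force': array([-0.40296823,  0.69945898, -0.26719634]), 'wrist_torque': array([-0.0041339 ,  0.0466457 , -0.02102901]), 'gripper_force': 0.0, 'gripper_width': 91.05012594812827} 18.8
```

View pics/top0.png

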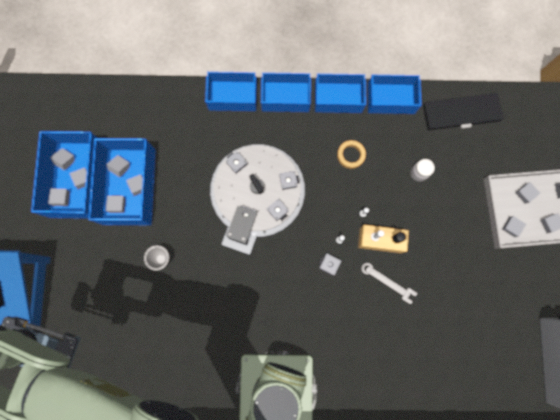

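View pics/side0.png

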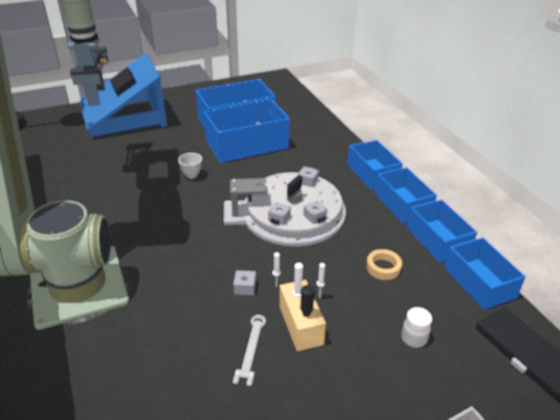

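The top view shows the station at about (257,190), with the bracket at (242,223) and the bar at (257,184). The stand is at (384,238), holding the white probe at (378,233) and the black screwdriver at (400,236). Two small look-alikes stand at (364,211) and (340,238). Next I measure these from depth and colour.

```bash
python3 - <<'E'
from h import *
im=np.load('top.npz')['im'];P=cloud('top');S=cloud('side');ims=np.load('side.npz')['im']
print('c',ray('top',257,190,47),ray('top',257,184,113),ray('top',378,233,156),ray('top',384,238,70))
C=ray('top',257,190,47)
def sel(P,c,r,z0,z1):
    m=(np.hypot(P[...,0]-c[0],P[...,1]-c[1])<r)&(P[...,2]>z0)&(P[...,2]<z1); return m
for n,Q in(('top',P),('side',S)):
    m=sel(Q,C,160,38,56); p=Q[m][:,:2].astype(np.float32)
    print(n,'table',m.sum(),np.median(Q[m][:,2]),cv2.minEnclosingCircle(p))
    for z0,z1 in((60,70),(75,85),(92,106)):
        m=sel(Q,C,200,z0,z1).astype(np.uint8)
        k,l,st,ce=cv2.connectedComponentsWithStats(m)
        for i in range(1,k):
            if st[i,4]>12:
                q=Q[l==i]; print(n,z0,st[i,4],q.mean(0).round(1),cv2.minAreaRect(q[:,:2].astype(np.float32)),ce[i].round())
    m=sel(Q,C,45,100,120); q=Q[m]; print(n,'bar',m.sum(),q.mean(0),cv2.minAreaRect(q[:,:2].astype(np.float32)))
    T=ray('top',384,238,70); m=sel(Q,T,80,62,78); q=Q[m]; print('stand',m.sum(),q.mean(0),cv2.minAreaRect(q[:,:2].astype(np.float32)))
    m=sel(Q,T,110,95,170).astype(np.uint8); k,l,st,ce=cv2.connectedComponentsWithStats(m)
    for i in range(1,k):
        q=Q[l==i]; print('tool',st[i,4],q.mean(0).round(1),q[:,2].max(),np.ptp(q,axis=0),ce[i])
a=cv2.resize(im[140:300,190:430,::-1],None,fx=3.3,fy=3.3,interpolation=cv2.INTER_CUBIC);cv2.imwrite('pics/t1.png',a)
E
```

```text
c [585.17889314  66.32547542  47.        ] [588.9992056   63.59309497 113.        ] [ 446.52823159 -273.60566866  156.        ] [ 442.53979336 -308.57285841   70.        ]
top table 4275 46.540526277004574 ((577.5010375976562, 68.24109649658203), 148.00576782226562)
top 60 15 [644.8 122.2  64.1] ((644.1256103515625, 122.25608825683594), (12.344612121582031, 36.99808120727539), 16.618288040161133) [239. 169.]
top 60 13 [620.  -53.5  64. ] ((618.5933837890625, -54.49013900756836), (21.954174041748047, 7.499451160430908), 12.71877384185791) [297. 178.]
top 60 14 [615.3 -27.   67.3] ((614.5654296875, -27.485034942626953), (10.376233100891113, 13.297259330749512), 58.41865539550781) [288. 179.]
top 60 15 [525.9   4.6  66.4] ((525.728759765625, 5.2003912925720215), (14.902976989746094, 11.806670188903809), 0.7452906370162964) [277. 209.]
top 60 13 [507.4  97.6  66.3] ((507.3081359863281, 97.60442352294922), (10.077990531921387, 9.22743034362793), 3.6809022426605225) [246. 214.]
top 60 29 [501.7 -12.9  63.9] ((498.9179382324219, -10.719188690185547), (11.191927909851074, 32.73944091796875),
[... 3360 characters left out ...]
6797) [247. 186.]
side 92 64 [590.7  57.8  98.4] ((596.2772216796875, 60.40217971801758), (57.816280364990234, 17.497591018676758), 17.101112365722656) [294. 186.]
side bar 136 [592.98915557  62.21161024 110.62494176] ((594.3779296875, 67.14176177978516), (64.48180389404297, 23.388721466064453), 30.25058364868164)
stand 949 [ 437.73807685 -324.24071101   70.4741246 ] ((446.4459228515625, -310.68536376953125), (134.4384765625, 61.93275833129883), 83.6192398071289)
tool 534 [ 442.1 -326.7  129.7] 159.69615470811232 [29.97604669 83.7611067  63.97386997] [303.7340824  289.83146067]
tool 30 [ 520.6 -252.6  102. ] 107.17350820377408 [ 9.79881322 10.36171662 12.03667552] [321.13333333 266.23333333]
```

View pics/t1.png

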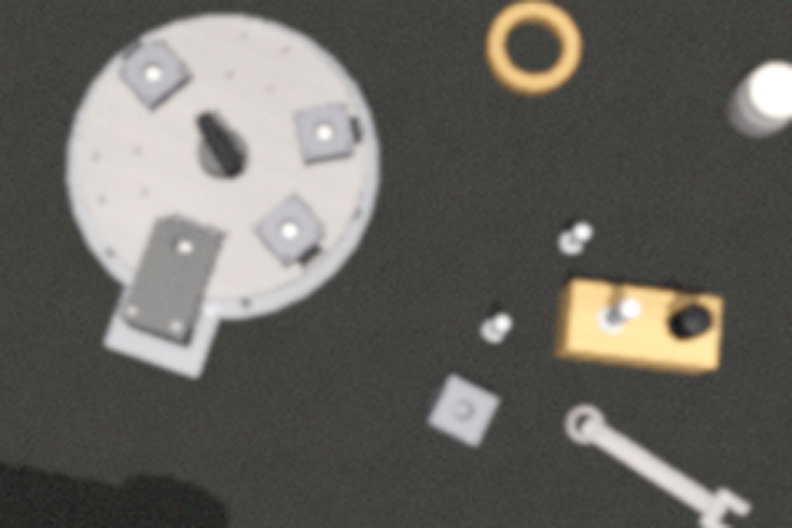

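The plate, units and bar agree on these positions:
- **Axis:** (594.5, 66.5). The unit radii come out at 94–95 mm.
- **Bracket:** direction 161.3°, so the guide hole is at (504.5, 97).
- **Bar:** yaw about 32°.

I'll hover over the bar and check with the wrist camera.

Units first: shifts go in shares of 75 cm and turns go in shares of 360 degrees. So -485.3 mm is -0.6471, -471 mm is -0.628, 48.5 degrees is 0.1347.

Request:
{"name": "carry_out", "arguments": {"increments": [[[0,0,0.0222],[0.04,-0.0453,0],60],[[0,0,0.0444],[0.08,-0.0907,0],60],[[0,0,0.0667],[0.1267,-0.1413,0],60],[[0,0,0.0889],[0.1733,-0.1947,0],60],[[0,0,0.1111],[0.2173,-0.244,0],60],[[0,0,0.1333],[0.2613,-0.2933,0],60],[[0,0,0.1347],[0.3067,-0.344,0],60],[[0,0,0.1347],[0.3507,-0.3933,0],60],[[0,0,0.1347],[0.3947,-0.4427,0],60],[[0,0,0.1347],[0.44,-0.4933,0],60],[[0,0,0.1347],[0.484,-0.5427,0],60],[[0,0,0.1347],[0.528,-0.592,0],60],[[0,0,0.1347],[0.56,-0.628,0],60],[[0,0,0.1347],[0.5773,-0.6471,0],60],[[0,0,0.1347],[0.5773,-0.6471,0],60],[[0,0,0.1347],[0.5773,-0.6471,0],60],[[0,0,0.1347],[0.5773,-0.6471,0],60]]}}

```text
clock: 1.8
tool_pos: [593.7, 67.4, 213.7]
tcp_rot: [[-0.846, -0.533, -0.001], [-0.533, 0.846, 0.0], [0.001, 0.001, -1.0]]
force: [-0.4, 0.4, -0.2]
gripper_width: 60.0
gripper_force: 0.0
```

```bash
python3 - <<'E'
from h import *
im,d=snap('wrist');cv2.imwrite('pics/w1.png',im[...,::-1]);s=sense();print(s['clock'],s['tool_pos'],s['tcp_rot'],s['joints'],s['force'])
Q=cloud('wrist');C=(594.5,66.5)
r=np.hypot(Q[...,0]-C[0],Q[...,1]-C[1])
for a,b,R in((104,118,45),(94,106,190),(75,84,130)):
    m=((r<R)&(Q[...,2]>a)&(Q[...,2]<b)).astype(np.uint8);k,l,st,ce=cv2.connectedComponentsWithStats(m)
    for i in range(1,k):
        if st[i,4]>150:
            q=Q[l==i];print(a,st[i,4],q.mean(0).round(1),cv2.minAreaRect(q[:,:2].astype(np.float32)),ce[i].round())
E
```

```text
1.85 [593.67198485  67.57827217 213.97812082] [[-8.45622114e-01 -5.33781559e-01 -6.98412141e-04]
 [-5.33781858e-01  8.45622146e-01  3.37085580e-04]
 [ 4.10662707e-04  6.57846751e-04 -9.99999699e-01]] [ 5.37834998e+00  2.03698826e+01  8.65472780e+01  2.40138756e-02
  7.31208704e+01 -1.16889963e+02] [-1.02263162  0.55527684  0.04282083]
104 1241 [594.1  65.8 111.7] ((595.5578002929688, 66.41268157958984), (59.33170700073242, 15.437413215637207), 32.475711822509766) [278. 207.]
94 8485 [473.8 107.2  99.1] ((475.73834228515625, 107.47123718261719), (60.38493347167969, 95.76109313964844), 71.40489959716797) [398. 109.]
75 2597 [524.1   3.8  78.1] ((524.565673828125, 4.0229339599609375), (46.01896286010742, 46.13006591796875), 41.39338302612305) [261.  96.]
75 495 [523.4  90.7  78.1] ((523.4117431640625, 91.1522216796875), (46.03083038330078, 8.707419395446777), 71.52676391601562) [343. 149.]
75 2309 [614.  -26.2  78. ] ((614.6505126953125, -26.05026626586914), (46.51322937011719, 46.474063873291016), 11.645177841186523) [183. 164.]
75 563 [679.9 138.6  78.1] ((678.2776489257812, 139.7373046875), (17.818904876708984, 46.039039611816406), 38.71058654785156) [294. 304.]
```

View pics/w1.png

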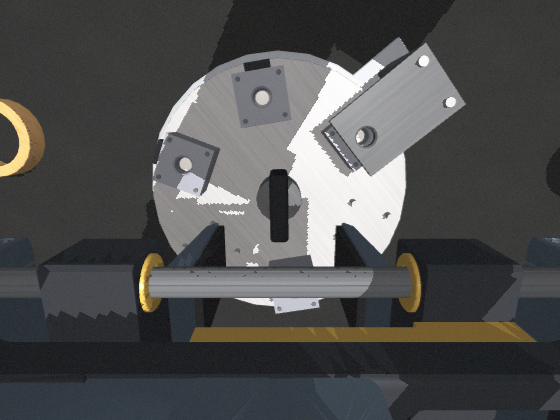

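The wrist view shows the bar centred between the fingers at (280,205) and aligned with them; the bracket hole is at (367,135). Descend and grip.

Scaled: -131 mm is -0.1747, -125 mm is -0.1667.

Request:
{"name": "carry_out", "arguments": {"increments": [[[0,0,0],[0.0009,0,-0.04],60],[[0,0,0],[0.0009,0,-0.0867],60],[[0,0,0],[0.0009,0,-0.1267],60],[[0,0,0],[0.0009,0,-0.1533],60],[[0,0,0],[0.0009,0,-0.1667],60],[[0,0,0],[0.0009,0,-0.1747],60],[[0,0,0],[0.0009,0,-0.1747],60],[[0,0,0],[0.0009,0,-0.1747],0],[[0,0,0],[0.0009,0,-0.1747],0],[[0,0,0],[0.0009,0,-0.1747],0],[[0,0,0],[0.0009,0,-0.1747],0],[[0,0,0],[0.0009,0,-0.1747],0],[[0,0,0],[0.0009,0,-0.1747],0]]}}

```text
clock: 3.15
tool_pos: [594.9, 67.2, 83.1]
tcp_rot: [[-0.846, -0.532, -0.001], [-0.532, 0.846, 0.002], [-0.0, 0.002, -1.0]]
force: [1.2, -0.0, -0.6]
gripper_width: 15.6
gripper_force: 29.9
```

Scaled: -60 degrees is -0.1667.

Request:
{"name": "carry_out", "arguments": {"increments": [[[0,0,-0.0111],[0,0,0],0],[[0,0,-0.0222],[0,0,0],0],[[0,0,-0.0333],[0,0,0],0],[[0,0,-0.0444],[0,0,0],0],[[0,0,-0.0556],[0,0,0],0],[[0,0,-0.0667],[0,0,0],0],[[0,0,-0.0778],[0,0,0],0],[[0,0,-0.0889],[0,0,0],0],[[0,0,-0.1],[0,0,0],0],[[0,0,-0.1111],[0,0,0],0],[[0,0,-0.1222],[0,0,0],0],[[0,0,-0.1333],[0,0,0],0],[[0,0,-0.1444],[0,0,0],0],[[0,0,-0.1528],[0,0,0],0],[[0,0,-0.1611],[0,0,0],0],[[0,0,-0.1667],[0,0,0],0],[[0,0,-0.1667],[0,0,0],0],[[0,0,-0.1667],[0,0,0],0],[[0,0,-0.1667],[0,0,0],0]]}}

```text
clock: 5.05
tool_pos: [594.9, 67.9, 83.1]
tcp_rot: [[-0.885, 0.466, -0.001], [0.466, 0.885, 0.002], [0.001, 0.001, -1.0]]
force: [-1.3, 4.8, 2.4]
gripper_width: 15.9
gripper_force: 30.0
```

Scaled: 131 mm is 0.1747, 100 mm is 0.1333.

Request:
{"name": "carry_out", "arguments": {"increments": [[[0,0,0],[0,0,0],50],[[0,0,0],[0,0,0],50],[[0,0,0],[0,0,0],50],[[0,0,0],[0,0,0],50],[[0,0,0],[0,0,0],50],[[0,0,0],[0,0,0.04],50],[[0,0,0],[0,0,0.0867],50],[[0,0,0],[0,0,0.1333],50],[[0,0,0],[0,0,0.1747],50],[[0,0,0],[0,0,0.1747],50],[[0,0,0],[0,0,0.1747],50]]}}

```text
clock: 6.15
tool_pos: [595.3, 66.4, 214.4]
tcp_rot: [[-0.884, 0.467, 0.001], [0.467, 0.884, 0.0], [-0.001, 0.001, -1.0]]
force: [1.1, 0.4, -0.6]
gripper_width: 50.0
gripper_force: 0.0
```

```bash
python3 - <<'E'
from h import *
im,d=snap('wrist');cv2.imwrite('pics/w2.png',im[...,::-1]);s=sense();print(s['clock'],s['tool_pos'],s['tcp_rot'],s['joints'],s['force'])
Q=cloud('wrist');C=(594.5,66.5)
r=np.hypot(Q[...,0]-C[0],Q[...,1]-C[1])
for a,b,R in((104,118,45),(94,106,190),(75,84,130)):
    m=((r<R)&(Q[...,2]>a)&(Q[...,2]<b)).astype(np.uint8);k,l,st,ce=cv2.connectedComponentsWithStats(m)
    for i in range(1,k):
        if st[i,4]>150:
            q=Q[l==i];print(a,st[i,4],q.mean(0).round(1),cv2.minAreaRect(q[:,:2].astype(np.float32)),ce[i].round())
E
```

```text
6.2 [594.64747947  66.45173504 213.20876664] [[-8.84451590e-01  4.66630006e-01 -1.34985135e-03]
 [ 4.66630586e-01  8.84452304e-01 -1.32759436e-04]
 [ 1.13192960e-03 -7.47301223e-04 -9.99999080e-01]] [ 5.27532984e+00  2.04937094e+01  8.64707258e+01 -4.84367916e-04
  7.31132773e+01 -5.69087321e+01] [-0.23871194 -0.38114119 -0.95390357]
104 1254 [594.3  67.6 111.6] ((595.6311645507812, 66.97785186767578), (15.961838722229004, 60.37095260620117), 63.05093002319336) [281. 205.]
94 8244 [478.4 105.9  99.1] ((478.8074951171875, 106.31975555419922), (60.10438919067383, 88.5938491821289), 71.2998275756836) [255.  54.]
75 2432 [576.4 160.2  78. ] ((577.0447387695312, 160.18936157226562), (46.43233108520508, 46.30543899536133), 11.420388221740723) [362. 133.]
75 445 [523.9  91.4  78.2] ((523.8405151367188, 91.20059967041016), (46.05514144897461, 7.4354329109191895), 71.54381561279297) [267. 116.]
75 2295 [523.9   4.7  78. ] ((524.1553344726562, 4.224048614501953), (46.72916030883789, 46.306129455566406), 41.47809982299805) [185. 162.]
75 459 [700.8  29.   78.1] ((702.0836181640625, 30.836021423339844), (46.326942443847656, 14.973877906799316), 65.77742767333984) [295. 303.]
```

View pics/w2.png

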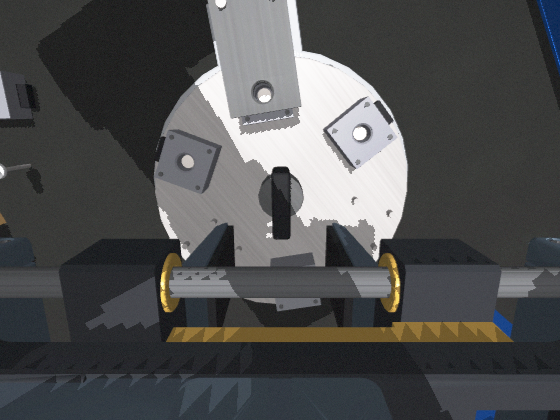

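The table moved one step: the next unit now sits under the bracket hole (262,93), and the bar has turned about 60°. Next is the probe.

Scaled: -348 mm is -0.464, -147.5 mm is -0.1967, -68.4 degrees is -0.19.

Request:
{"name": "carry_out", "arguments": {"increments": [[[0,0,-0.0139],[-0.0133,-0.0333,0.0133],50],[[0,0,-0.0306],[-0.0333,-0.0787,0.0267],50],[[0,0,-0.05],[-0.056,-0.132,0.04],50],[[0,0,-0.0722],[-0.08,-0.188,0.0533],50],[[0,0,-0.0944],[-0.1027,-0.2427,0.0613],50],[[0,0,-0.1167],[-0.1267,-0.2987,0.0613],50],[[0,0,-0.1389],[-0.1493,-0.352,0.0613],50],[[0,0,-0.1583],[-0.1693,-0.3987,0.0613],50],[[0,0,-0.1778],[-0.184,-0.4347,0.0613],50],[[0,0,-0.19],[-0.1933,-0.456,0.0613],50],[[0,0,-0.19],[-0.1967,-0.464,0.0613],50],[[0,0,-0.19],[-0.1967,-0.464,0.0613],50],[[0,0,-0.19],[-0.1967,-0.464,0.0613],50],[[0,0,-0.19],[-0.1967,-0.464,0.0613],50]]}}

```text
clock: 7.6
tool_pos: [448.1, -280.4, 259.7]
tcp_rot: [[0.106, 0.994, -0.0], [0.994, -0.106, 0.001], [0.001, -0.0, -1.0]]
force: [-0.0, 0.2, -0.3]
gripper_width: 50.1
gripper_force: 0.0
```

```bash
python3 - <<'E'
from h import *
def holefind():
    im=np.load('wrist.npz')['im'];Q=cloud('wrist')
    g=cv2.cvtColor(im[65:125,225:305],cv2.COLOR_RGB2GRAY)
    c=cv2.HoughCircles(cv2.GaussianBlur(g,(3,3),0),cv2.HOUGH_GRADIENT,1,30,param1=80,param2=12,minRadius=7,maxRadius=16)
    print(c)
    for u,v,r in c[0][:3]: print('hole',ray('wrist',u+225,v+65,99.5),r)
holefind()
im,d=snap('wrist');cv2.imwrite('pics/w3.png',im[...,::-1]);s=sense();print(s['clock'],s['tool_pos'],s['tcp_rot'],s['joints'])
Q=cloud('wrist');C=(447.8,-281.6)
r=np.hypot(Q[...,0]-C[0],Q[...,1]-C[1])
for a,b,R in((152,162,30),(80,150,30),(64,76,130),(125,150,90)):
    m=((r<R)&(Q[...,2]>a)&(Q[...,2]<b)).astype(np.uint8);k,l,st,ce=cv2.connectedComponentsWithStats(m)
    for i in range(1,k):
        if st[i,4]>50:
            q=Q[l==i];print(a,st[i,4],q.mean(0).round(1),cv2.minAreaRect(q[:,:2].astype(np.float32)),ce[i].round())
E
```

```text
[[[37.5 26.5 11.4]]]
hole [505.87112959  98.25130163  99.5       ] 11.4
7.65 [ 448.12979896 -280.53199543  259.81517898] [[ 1.06418266e-01  9.94321450e-01 -8.18446475e-05]
 [ 9.94321370e-01 -1.06418223e-01  4.18824162e-04]
 [ 4.07736086e-04 -1.25950423e-04 -9.99999909e-01]] [-3.33042960e+01  1.26124650e+01  9.09580723e+01  1.79816641e-02
  7.64465588e+01 -2.71996286e+01]
152 252 [ 448.4 -280.9  154.8] ((448.1228332519531, -281.0355529785156), (14.907241821289062, 14.7034273147583), 83.12397003173828) [280. 207.]
80 215 [ 449.2 -275.3  119. ] ((448.9339294433594, -277.3422546386719), (7.7562174797058105, 15.72901725769043), 82.45832061767578) [280. 192.]
64 4409 [ 446.3 -299.4   69.3] ((445.1310119628906, -309.996826171875), (127.08956909179688, 60.07935333251953), 83.75210571289062) [280. 204.]
125 93 [ 449.4 -275.3  138.2] ((449.313232421875, -276.737548828125), (6.4066033363342285, 15.063956260681152), 79.221435546875) [280. 196.]
125 537 [ 442.7 -332.   140.8] ((442.5794982910156, -333.51727294921875), (14.892041206359863, 29.803770065307617), 83.6160659790039) [280. 256.]
```

View pics/w3.png

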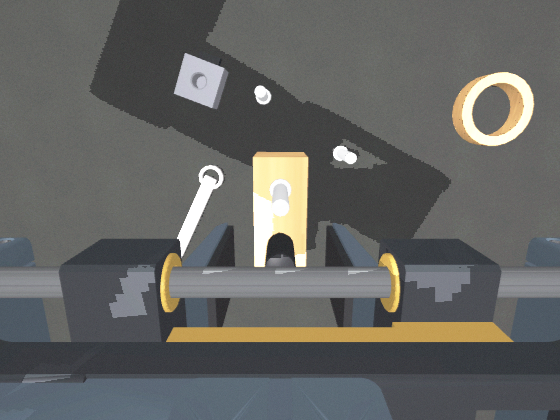

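The probe is between the fingers at (280,200), measured at (448.2, −281.0) with its top at 155 mm as expected. The screwdriver lies behind it. Descend, grip, lift.

Request:
{"name": "carry_out", "arguments": {"increments": [[[0,0,0],[0.0004,0.0007,-0.0467],50],[[0,0,0],[0.0004,0.0007,-0.1],50],[[0,0,0],[0.0004,0.0007,-0.1467],50],[[0,0,0],[0.0004,0.0007,-0.18],50],[[0,0,0],[0.0004,0.0007,-0.2],50],[[0,0,0],[0.0004,0.0007,-0.2067],50],[[0,0,0],[0.0004,0.0007,-0.2067],50],[[0,0,0],[0.0004,0.0007,-0.2067],0],[[0,0,0],[0.0004,0.0007,-0.2067],0],[[0,0,0],[0.0004,0.0007,-0.2067],0],[[0,0,0],[0.0004,0.0007,-0.2067],0],[[0,0,0],[0.0004,0.0007,-0.2067],0],[[0,0,0],[0.0004,0.0007,-0.2067],0]]}}

```text
clock: 8.95
tool_pos: [448.2, -281.1, 105.4]
tcp_rot: [[0.108, 0.994, 0.001], [0.994, -0.108, -0.0], [-0.0, 0.001, -1.0]]
force: [-0.2, 0.7, 1.8]
gripper_width: 15.5
gripper_force: 30.0
```

Scaled: 120 mm is 0.16, 115 mm is 0.1533.

Request:
{"name": "carry_out", "arguments": {"increments": [[[0,0,0],[0,0,0.0107],0],[[0,0,0],[0,0,0.0267],0],[[0,0,0],[0,0,0.0533],0],[[0,0,0],[0,0,0.08],0],[[0,0,0],[0,0,0.1067],0],[[0,0,0],[0,0,0.1333],0],[[0,0,0],[0,0,0.1533],0],[[0,0,0],[0,0,0.16],0],[[0,0,0],[0,0,0.16],0]]}}

```text
clock: 9.85
tool_pos: [448.4, -281.2, 226.1]
tcp_rot: [[0.108, 0.994, 0.002], [0.994, -0.108, -0.001], [-0.001, 0.002, -1.0]]
force: [0.3, 0.2, -1.5]
gripper_width: 15.3
gripper_force: 30.0
```

Scaled: 378.8 mm is 0.5051, 281 mm is 0.3747.

Request:
{"name": "carry_out", "arguments": {"increments": [[[0,0,0],[0.0033,0.0213,0],0],[[0,0,0],[0.008,0.0547,0],0],[[0,0,0],[0.0147,0.0947,0],0],[[0,0,0],[0.0213,0.1413,0],0],[[0,0,0],[0.0287,0.188,0],0],[[0,0,0],[0.036,0.2347,0],0],[[0,0,0],[0.0427,0.2813,0],0],[[0,0,0],[0.05,0.328,0],0],[[0,0,0],[0.0573,0.3747,0],0],[[0,0,0],[0.064,0.4187,0],0],[[0,0,0],[0.0693,0.456,0],0],[[0,0,0],[0.0733,0.4827,0],0],[[0,0,0],[0.076,0.4987,0],0],[[0,0,0],[0.0768,0.5051,0],0],[[0,0,0],[0.0768,0.5051,0],0],[[0,0,0],[0.0768,0.5051,0],0],[[0,0,0],[0.0768,0.5051,0],0]]}}

```text
clock: 11.55
tool_pos: [505.5, 97.0, 225.0]
tcp_rot: [[0.109, 0.994, -0.0], [0.994, -0.109, -0.0], [-0.0, -0.0, -1.0]]
force: [-0.5, -0.2, 0.8]
gripper_width: 15.5
gripper_force: 30.0
```

```bash
python3 - <<'E'
from h import *
im,d=snap('wrist');s=sense();print(s['clock'],s['tool_pos'],s['joints'],s['force'])
cv2.imwrite('pics/w4.png',cv2.resize(im[80:280,180:380,::-1],None,fx=3,fy=3,interpolation=cv2.INTER_CUBIC))
c,R,t=cam('wrist')
def pix(p):
    q=R.T@(np.array(p)-t); return c['cx']+c['fx']*q[0]/-q[2], c['cy']-c['fy']*q[1]/-q[2]
p=s['tool_pos']
print('exp tip',pix([p[0],p[1],p[2]-97.4]),'hole exp',pix([505.7,97.8,100]),'tip at 100',pix([p[0],p[1],100]))
# tip / shaft pixels per slice from cloud
Q=cloud('wrist');r=np.hypot(Q[...,0]-p[0],Q[...,1]-p[1])
for z in range(130,190,10):
    q=Q[(r<14)&(abs(Q[...,2]-z)<5)]
    if len(q): print(z,len(q),q.mean(0).round(1),np.ptp(q,axis=0).round(1))
E
```

```text
11.6 [505.56153849  97.06565054 224.99292375] [ 9.59456660e+00  1.24651789e+01  9.62243784e+01 -1.02190904e-02
  7.13114066e+01  1.58887469e+01] [-0.39745288 -0.53567813 -1.15657154]
exp tip (np.float64(279.4001792694056), np.float64(208.37043536853807)) hole exp (np.float64(279.4896192730923), np.float64(200.05130692202255)) tip at 100 (np.float64(279.42751209172553), np.float64(200.8439379368142))
130 17 [505.9  98.4 130.3] [5.8 3.1 7.1]
140 27 [505.8  98.7 139.8] [5.7 3.  9.7]
150 25 [505.6  98.8 150. ] [5.4 2.6 9.7]
160 4 [505.9  99.3 156.2] [2.3 0.6 1.9]
```

View pics/w4.png

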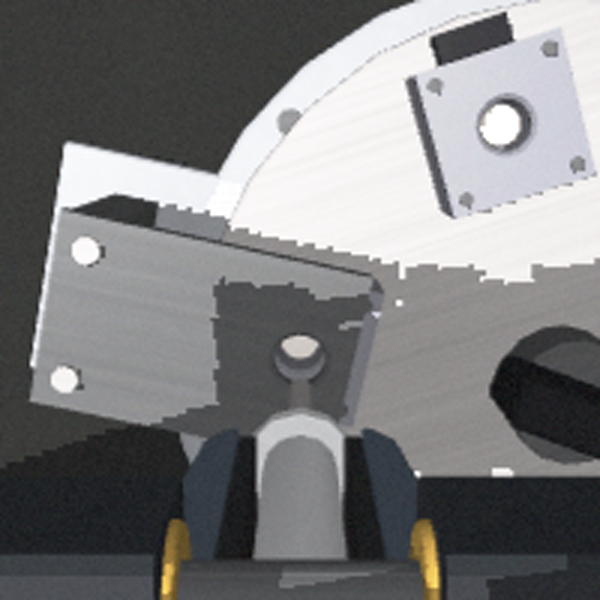

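The crop shows the hole centred near (299,359) and the shaft tip just below it at about (300,385). Projected, the tip is within 1 mm of the hole axis, against a clearance of ±5 mm. Insert.

Scaled: -57 mm is -0.076, -55 mm is -0.0733.

Request:
{"name": "carry_out", "arguments": {"increments": [[[0,0,0],[0.0001,0.0011,-0.0067],0],[[0,0,0],[0.0001,0.0011,-0.016],0],[[0,0,0],[0.0001,0.0011,-0.024],0],[[0,0,0],[0.0001,0.0011,-0.032],0],[[0,0,0],[0.0001,0.0011,-0.04],0],[[0,0,0],[0.0001,0.0011,-0.048],0],[[0,0,0],[0.0001,0.0011,-0.056],0],[[0,0,0],[0.0001,0.0011,-0.064],0],[[0,0,0],[0.0001,0.0011,-0.0693],0],[[0,0,0],[0.0001,0.0011,-0.0733],0],[[0,0,0],[0.0001,0.0011,-0.076],0],[[0,0,0],[0.0001,0.0011,-0.076],0],[[0,0,0],[0.0001,0.0011,-0.076],0]]}}

```text
clock: 12.9
tool_pos: [505.9, 98.7, 168.1]
tcp_rot: [[0.108, 0.994, 0.0], [0.994, -0.108, 0.0], [0.0, 0.0, -1.0]]
force: [0.2, -0.9, -0.2]
gripper_width: 15.3
gripper_force: 30.0
```

Scaled: -4 mm is -0.0053, -3 mm is -0.004.

Request:
{"name": "carry_out", "arguments": {"increments": [[[0,0,0],[0,0,-0.0013],0],[[0,0,0],[0,0,-0.0027],0],[[0,0,0],[0,0,-0.004],0],[[0,0,0],[0,0,-0.0053],0],[[0,0,0],[0,0,-0.0053],0],[[0,0,0],[0,0,-0.0053],0],[[0,0,0],[0,0,-0.0053],0]]}}

```text
clock: 13.6
tool_pos: [505.9, 98.7, 164.2]
tcp_rot: [[0.108, 0.994, 0.001], [0.994, -0.108, 0.0], [0.0, 0.001, -1.0]]
force: [-0.1, 0.3, 3.0]
gripper_width: 15.8
gripper_force: 30.0
```

Spring force is rising as expected: 3 N about 2 mm in. Continue to the stop.

Scaled: -3.3 mm is -0.0044, -2.8 mm is -0.0037.

Request:
{"name": "carry_out", "arguments": {"increments": [[[0,0,0],[0,0,-0.0009],0],[[0,0,0],[0,0,-0.0019],0],[[0,0,0],[0,0,-0.0028],0],[[0,0,0],[0,0,-0.0037],0],[[0,0,0],[0,0,-0.0044],0],[[0,0,0],[0,0,-0.0044],0],[[0,0,0],[0,0,-0.0044],0],[[0,0,0],[0,0,-0.0044],0]]}}

```text
clock: 14.4
tool_pos: [506.0, 98.7, 161.2]
tcp_rot: [[0.108, 0.994, 0.001], [0.994, -0.108, 0.0], [0.0, 0.001, -1.0]]
force: [-0.0, -0.6, 6.6]
gripper_width: 15.8
gripper_force: 30.0
```

Scaled: -0.8 mm is -0.0011, -0.4 mm is -0.0005.

Request:
{"name": "carry_out", "arguments": {"increments": [[[0,0,0],[0,0,-0.0005],0],[[0,0,0],[0,0,-0.0011],0],[[0,0,0],[0,0,-0.0011],0],[[0,0,0],[0,0,-0.0011],0],[[0,0,0],[0,0,-0.0011],0]]}}

```text
clock: 14.9
tool_pos: [506.1, 98.8, 161.0]
tcp_rot: [[0.108, 0.994, 0.001], [0.994, -0.108, 0.0], [0.0, 0.001, -1.0]]
force: [-1.0, -0.0, 9.4]
gripper_width: 15.3
gripper_force: 30.0
```

Request:
{"name": "carry_out", "arguments": {"increments": [[[0,0,0],[0,0,-0.0008],0],[[0,0,0],[0,0,-0.0008],0],[[0,0,0],[0,0,-0.0008],0],[[0,0,0],[0,0,-0.0008],0],[[0,0,0],[0,0,-0.0008],0],[[0,0,0],[0,0,-0.0008],0],[[0,0,0],[0,0,-0.0008],0],[[0,0,0],[0,0,-0.0008],0]]}}

```text
clock: 15.7
tool_pos: [506.2, 98.8, 160.9]
tcp_rot: [[0.108, 0.994, 0.002], [0.994, -0.108, 0.0], [0.001, 0.002, -1.0]]
force: [-1.7, 0.3, 11.7]
gripper_width: 15.7
gripper_force: 30.0
```

```bash
python3 - <<'E'
from h import *
im,d=snap('wrist');s=sense();print(s['clock'],s['tool_pos'],s['force'],s['wrist_torque'])
cv2.imwrite('pics/w5.png',cv2.resize(im[80:280,180:380,::-1],None,fx=3,fy=3,interpolation=cv2.INTER_CUBIC))
E
```

```text
15.75 [506.21357138  98.79599944 160.90436644] [-1.74506082 -0.04010022 11.39323647] [-0.10722755  0.53476406 -0.02433096]
```

View pics/w5.png

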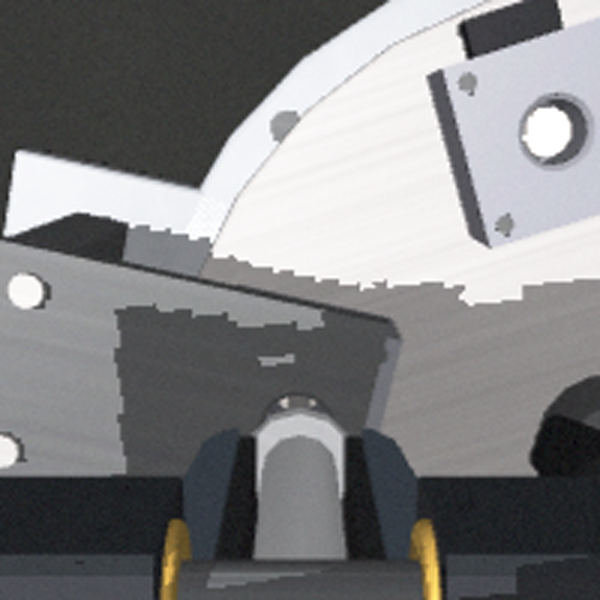

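The crop shows the shaft inside the hole at (297,402), with the white button just visible beneath. The push is on a stiff stop at 11.4 N.

```bash
python3 -c "from rig import *; print(finish_job())"
```

```text
the job is handed in; nothing more can be done
None
```

The job is handed in: the table is turned one position clockwise, and the gripped probe holds the reset button on its stop at about 11 N, at 15.8 s of the 51 s allowed; the verdict was not shown.

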